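# Pull the instep block out of a shoe last

## Task

Take the T-handled puller from its stand, lower it into the slot of the block that sits in the shoe last, and screw it clockwise a quarter turn until it stops. Pull the block straight up out of the last, then carry it to the shallow tray and set it down there standing upright, with the puller still screwed in; do not let it drop, and leave the brush, tin and hammer alone.

Things in the scene. Friction and masses are not known exactly. Their poses are not given: they have to be found in the camera images.
- puller_grip (a point): Centre of the puller's T-handle, a dark steel bar 100 mm long (this point's y), 14 mm wide (x), 14 mm high; z points up the rod. The puller is one loose steel piece, 0.26 kg: a 14 mm rod goes 120 mm down from here to its nose tip, with a round collar (40 mm, underside 38 mm above the tip). It starts hanging upright in the stand, the bar in its notches. Half-turned it is the same.
- puller_lug (a point): Point on the puller's axis 18 mm above its nose tip, 102 mm below the handle's centre, where two thread lugs stick out along y (parallel to the handle bar): together a round pin 38 mm long, 8 mm in diameter. Screwed home, they lie 18.5 to 20 mm below the block's top, the bar along the block's x. Below them is a 10 mm nose with a tapered tip.
- stand: Plywood stand, fixed: base 80 (x) by 100 (y) by 8 mm, two upright boards 50 mm wide (x), 10 mm thick, inner faces at y = +-26 mm, top 133 mm above the bench, each with a notch 18 mm wide, floor at 125 mm, where the handle bar lies along the stand's y. Origin: centre of its underside. Lift the puller straight up by 130 mm to clear the boards.
- last: Wooden shoe last on a dark steel foot plate, fixed to the bench, 290 mm long (toe at x = +195, heel at x = -90 mm), about 90 mm wide, top 115 mm above the bench. Origin: on the bench under the centre of the block's pocket, which opens upward, 77 (x) by 55 mm (y), floor 70 mm and mouth 115 mm above the bench.
- block: Instep block of the last, pale wood with a steel bush, loose, 74 (x) by 52 (y) by 45 mm high, about 0.3 kg (varies), origin at the centre of its underside. It starts seated in the last's pocket, top flush with the last's top, about 1.5 mm play all round, axes parallel to the last's. Nothing on it can be gripped: it is drawn with the puller.
- block_mouth (a point): Centre of the block's top face, mouth of a coarse right-hand thread: a slot 46 mm long (y), 18 mm wide (x). The puller enters with its bar along the block's y (within 14 degrees) until its lugs rest 15.5 mm down (handle centre 86.5 mm above here). Turned 90 degrees clockwise from above, to a stop, it goes 4.5 mm deeper (up-and-down play 1.5 to 3 mm), collar on block.
- tray: Shallow open aluminium tray, fixed, 180 mm (x) by 160 mm (y), 22 mm high, walls and floor 6 mm thick, origin at the centre of its underside. It lies empty on the other side of the last from the stand.
- brush_mid (a point): Centre of a loose shoe brush lying bristles down, 150 mm long (x), 50 mm wide, 50 mm high: a bystander.
- tin: Closed metal polish tin, 84 mm across and 28 mm high, origin at the centre of its underside: a bystander.
- hammer: Hammer 240 mm long lying on the bench along its own x: a bystander.
Things that resemble listed ones, but are neither listed nor needed, are in the scene too. Leave any red look-alike of the part that bears puller_grip alone. Leave any black look-alike of the tray alone.

How it is judged:
By the outcome, as a careful person would: the job done as asked, in the order asked, and still so for the second after the job is handed in, with the robot touching nothing.
It also fails if it takes over 51 s, if anything falls off the work surface, if the arm or the gripper's body presses on something with over 40 N, if the wrist force passes 120 N, or if a joint passes its speed limit or range.

## Robot

A 6-joint arm with a two-finger parallel gripper is mounted at the origin on the work surface. World frame = base frame: x ahead of the robot, y to its left, z up, the work surface at z = 0. Lengths are in m, angles in degrees, forces in N, time in s.
With the tool pointing down it reaches from about 0.4 to 0.825 m from the base axis. Payload 7 kg.
Tool frame: the origin (TCP) lies midway between the tips of the shut fingers; the grasp point (between the pads) lies r.grasp_offset behind it (r.grasp_offset is the distance from the TCP to the grasp point, in m); x points along the fingers, z is the direction in which the jaws open and shut, and the axes are right-handed (so a half turn about x gives the same grasp; the last joint's range is limited). The gripper opens to 88 mm and grips with 3 to 60 N. Pads are 19 mm wide; open, the fingers measure 130 mm over their backs; the gripper's body (78 mm by 193 mm) begins 47 mm behind the grasp point.
Start: joints at [-55.571, 20.546, 0.682, 0, -70.136, -16.507], TCP at [0.208, -0.642, 0.187] pointing down, gripper open.
Joint ranges: [-176.03, 176.03], [-82.01, 121.73], [-58.28, 71.71], [-173.87, 95.51], [-174.79, -0.11], [-173.66, 173.66]. Speed limits (degrees/s): [136.94, 136.94, 172.46, 180, 180, 180].

## Interface

Orientations are given as [roll, pitch, yaw] about the fixed x, y, z axes, in that order (R = Rz(yaw) Ry(pitch) Rx(roll)).
In Python, from plant import readout, vision, close_job, r gives the robot as it stands.
- The arm moves only by the shell command python3 -m handwheel 'ROWS' [OPENING] [FORCE]. ROWS is JSON, a list that holds one entry, the list of rows, each a list of 4 numbers: the shift along the world's x, y, z in units of 40 mm (1.0 is 40 mm), then the turn about the world's z in units of 5 degrees (1.0 is 5 degrees). In form: [[[tx, ty, tz, roll], ...]]. A call has 1 to 8 rows; each row shifts and turns the pose as measured when the row begins; what a row does not reach is not made up. A row lasts 1/10 s, in which the tool goes at most 50 mm and 8.59 degrees, less where a joint would pass 70% of its speed; a pose out of reach is approached as far as the arm can. A call is refused whole if a number of a shift passes 1 or a number of a turn 1, either way. A call with a gripper value outside its range is refused whole. OPENING is the finger opening in mm, from 0 to 87.6, set as the call begins (- or left out, the last holds). The fingers move at their own pace and stop on an object; FORCE is the grip in N (left out, the last holds). Time passes only in rows, so rows that do not move let the fingers close. It gives the time, the measured TCP pose, the force and the opening at its end, in the units of the state.
- readout.get_state(): the state, without advancing time (a new reading comes with each control period).
- vision.capture(name): name is "side" or "top"; returns the picture (384x512x3 uint8, blue, green, red); there is no depth.
- vision.get_calibration(name): a dict with "intrinsics" (3x3 intrinsics, pixels), "pose" (4x4, takes a point from camera to world coordinates). Camera axes: x right, y up, looking along -z (the intrinsics and any distortion apply to the point x, -y, -z); pixel columns grow to the right and rows downward; lengths in m; the calibration is good to about 2 mm. A picture is of the moment at which its call begins. get_calibration takes no time and is no camera call.
- close_job(): hands the job in, once; it reports no verdict.
The state is a dict: "time_s": time; "joints": joint angles; "qd": joint speeds; "joint_torque": joint torques, N m; "tcp_pos": TCP position; "eef_rot": TCP orientation; "contact_force": force on the tool from outside, world axes, zero at the start; "moment": the same for the moment, N m; "gripper_width": finger opening in m.
Only numpy, scipy, OpenCV 4.12 (cv2) and the standard library are available. Lean on these libraries where they do the work, as an engineer would, in place of code of your own. Each camera call takes 0.05 s, during which the arm holds its last target.

## Working session

There is one attempt and no reset: what is moved stays moved. The work goes in short steps, Python scripts to look and compute and a shell command to move; the robot and the scene stay as the last step left them, time stands still between calls to the robot, and variables do not carry over. Pictures are saved under pics/ and viewed, and the job is handed in when it is done.

```bash
ls; mkdir -p pics; python3 - <<'E'
from plant import readout, vision, r
import cv2
print(readout.get_state(), r.grasp_offset)
for n in("side","top"):
    cv2.imwrite(f"pics/{n}0.png",vision.capture(n)); c=vision.get_calibration(n); print(n,c)
E
```

```text
pics
{'time_s': 0.0, 'joints': array([-5.55701542e+01,  2.05913497e+01,  6.32275777e-01, -1.88902682e-02,
       -7.01356695e+01, -1.65072964e+01]), 'qd': array([ 0.08219604,  0.03589775, -0.08697724,  0.04665216, -0.01795926,
        0.06555339]), 'joint_torque': array([-1.29392192e-03, -5.82725573e+01,  2.93055707e+01,  6.99680507e+00,
        7.12796827e-03, -9.40807922e-05]), 'tcp_pos': array([ 0.20750647, -0.64171898,  0.1861162 ]), 'eef_rot': array([  5.8928541 ,  89.90360613, 113.80897   ]), 'contact_force': array([ 0.46510271, -0.29454021, -0.54395812]), 'moment': array([-0.04978108,  0.02528998,  0.02255614]), 'gripper_width': 0.08752648768810599} 0.0188
side {'intrinsics': array([[437.45224688,   0.        , 251.53145786],
       [  0.        , 437.45224688, 192.48351899],
       [  0.        ,   0.        ,   1.        ]]), 'pose': array([[-0.80209523,  0.35012407, -0.48379373, -0.0914051 ],
       [-0.59717023, -0.47777925,  0.64429396,  0.85686271],
       [-0.00556379,  0.80569233,  0.59230813,  0.81967348],
       [ 0.        ,  0.        ,  0.        ,  1.        ]])}
top {'intrinsics': array([[401.03406709,   0.        , 262.86651319],
       [  0.        , 401.03406709, 191.2061328 ],
       [  0.        ,   0.        ,   1.        ]]), 'pose': array([[-0.00593855,  0.99088422, -0.13458531,  0.35374262],
       [-0.99991837, -0.00740672, -0.0104108 ,  0.042315  ],
       [-0.01131274,  0.1345125 ,  0.99084732,  1.18132508],
       [ 0.        ,  0.        ,  0.        ,  1.        ]])}
```

View pics/side0.png

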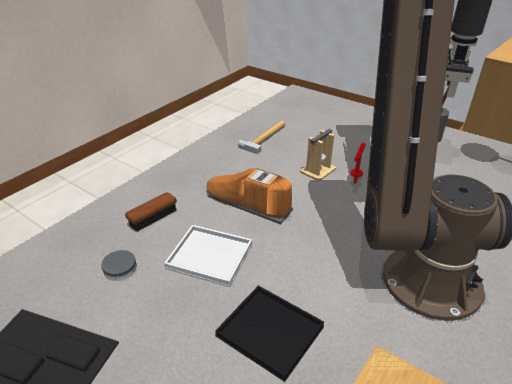

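View pics/top0.png

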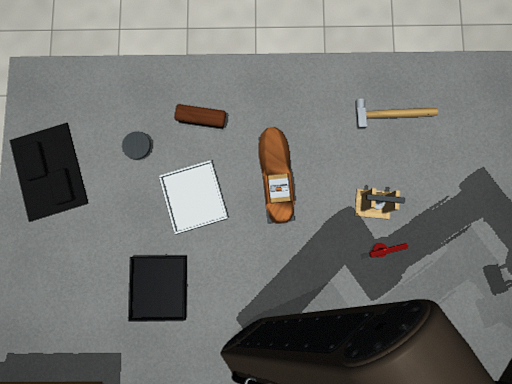

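```bash
python3 - <<'E'
import cv2,numpy as np
t=cv2.imread("pics/top0.png"); s=cv2.imread("pics/side0.png")
f=lambda im,x,y,w,h,k:cv2.resize(im[y:y+h,x:x+w],None,fx=k,fy=k,interpolation=cv2.INTER_CUBIC)
a=f(t,340,170,80,60,5); b=f(t,240,115,80,120,5)[:, :]
cv2.imwrite("pics/c1.png",np.hstack([a,f(s,290,115,80,60,5)]))
cv2.imwrite("pics/c2.png",np.hstack([b,f(s,200,160,100,120,4)[:600,:].repeat(1,0) if 0 else cv2.resize(s[150:230,200:300],(400,600))][:1]))
cv2.imwrite("pics/c3.png",np.hstack([f(t,255,165,50,60,10)[:, :400],f(s,240,160,40,60,10)]))
cv2.imwrite("pics/c4.png",np.hstack([f(t,150,150,90,90,4),f(s,160,220,100,90,4)]))
E
```

```text
(no output)
```

View pics/c1.png

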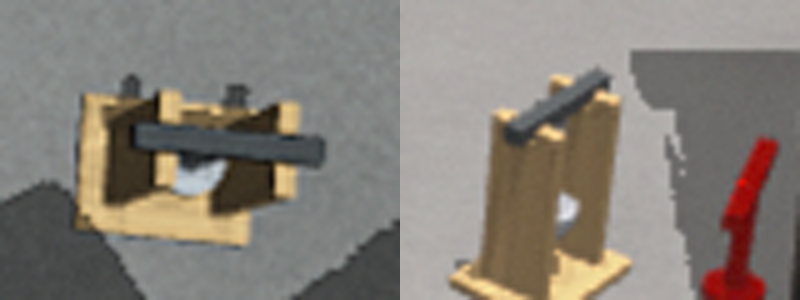

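View pics/c3.png

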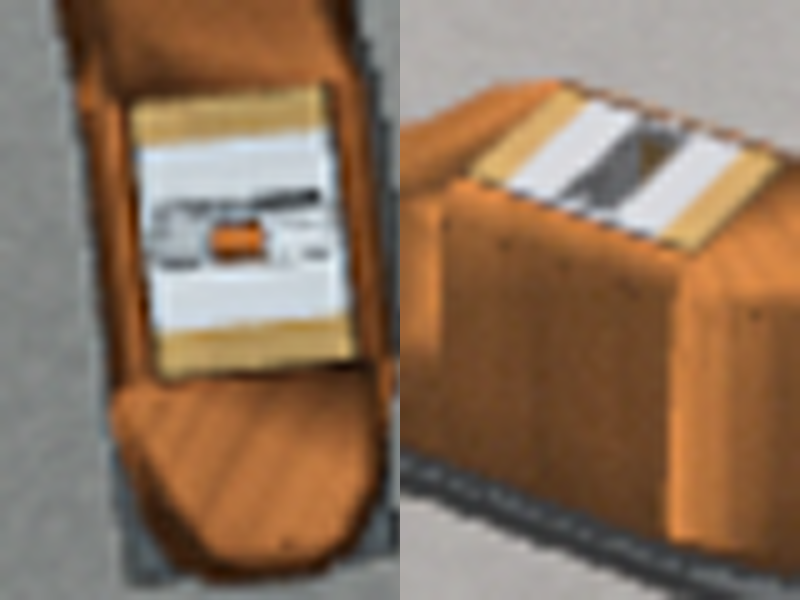

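View pics/c4.png

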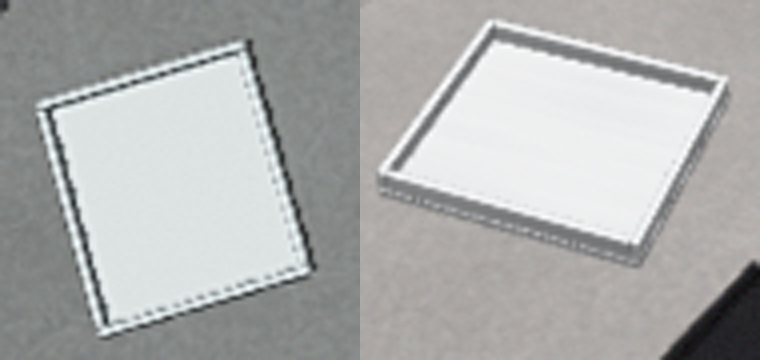

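View pics/c2.png

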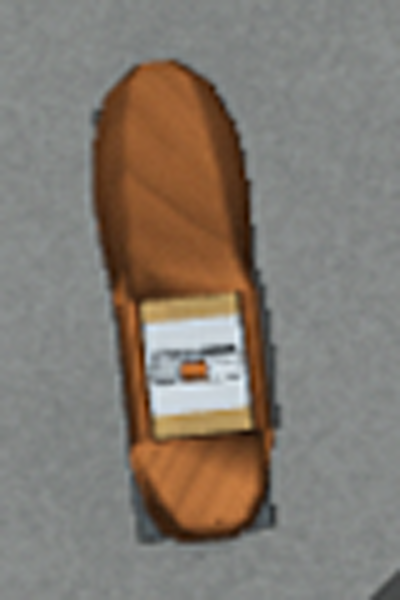

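```bash
cat > h.py <<'E'
import numpy as np
from plant import vision
C={n:vision.get_calibration(n) for n in("side","top")}
def onz(n,p,z):
    K=C[n]["intrinsics"];T=C[n]["pose"]
    d=np.array([(p[0]-K[0,2])/K[0,0],-(p[1]-K[1,2])/K[1,1],-1.]);d=T[:3,:3]@d;o=T[:3,3]
    return o+d*(z-o[2])/d[2]
def proj(n,X):
    K=C[n]["intrinsics"];T=C[n]["pose"];q=T[:3,:3].T@(np.asarray(X)-T[:3,3])
    return np.array([K[0,0]*q[0]/-q[2]+K[0,2],K[1,1]*-q[1]/-q[2]+K[1,2]])
def crop(o,k,pts): return [((x+.5)/k-.5+o[0],(y+.5)/k-.5+o[1]) for x,y in pts]
def rep(name,n,pts,z,):
    P=np.array([onz(n,p,z) for p in pts]);c=P.mean(0)
    e=[P[(i+1)%4]-P[i] for i in range(4)]
    print(name,n,"c",c.round(4),"len",[round(float(np.hypot(*v[:2]))*1e3,1) for v in e],"ang",[round(float(np.degrees(np.arctan2(v[1],v[0]))),1) for v in e])
E
python3 - <<'E'
from h import *
rep("block","top",crop((255,165),10,[(133,100),(327,85),(355,355),(160,378)]),.115)
rep("block","side",crop((240,160),10,[(160,80),(382,155),(290,250),(72,178)]),.115)
rep("bar","top",crop((340,170),5,[(133,123),(323,136),(323,160),(133,147)]),.139)
rep("bar","side",crop((290,115),5,[(105,122),(200,66),(210,80),(118,133)]),.139)
rep("tray","top",crop((150,150),4,[(38,105),(245,42),(312,270),(102,333)]),.022)
rep("tray","side",crop((160,220),4,[(132,20),(367,80),(280,245),(18,175)]),.022)
E
```

```text
block top c [0.5085 0.0103 0.115 ] len [52.5, 73.6, 52.5, 75.8] ang [-86.0, -175.0, 96.4, 5.0]
block side c [0.5074 0.0085 0.115 ] len [75.0, 54.7, 70.9, 57.0] ang [-175.5, 96.0, 6.1, -79.9]
bar top c [ 0.4753 -0.2657  0.139 ] len [98.8, 12.6, 98.7, 12.6] ang [-94.4, 177.0, 85.6, -2.3]
bar side c [ 0.4711 -0.2667  0.139 ] len [101.9, 19.6, 96.1, 15.4] ang [-97.0, 137.6, 82.1, -28.1]
tray top c [0.498 0.258 0.022] len [158.7, 176.1, 157.7, 174.8] ang [-73.2, -163.3, 106.4, 17.0]
tray side c [0.4951 0.2604 0.022 ] len [176.2, 155.5, 178.1, 159.9] ang [-164.2, 106.9, 17.2, -73.7]
```

```bash
cat >> h.py <<'E'
from scipy.spatial.transform import Rotation as Ro
from plant import readout
def st():
    s=readout.get_state();R=Ro.from_euler("xyz",s["eef_rot"],degrees=True).as_matrix();z=R[:,2]
    print("t",round(s["time_s"],2),"tcp",s["tcp_pos"].round(4),"xax",R[:,0].round(3),"jaw yaw",round(float(np.degrees(np.arctan2(z[1],z[0]))),2),"F",s["contact_force"].round(1),"M",s["moment"].round(2),"w",round(s["gripper_width"]*1e3,1),"J",s["joints"].round(1))
    return s
E
python3 -c "
from h import *;st()"
```

```text
t 0.1 tcp [ 0.2076 -0.6418  0.1862] xax [-0.001  0.001 -1.   ] jaw yaw 107.92 F [ 0.6  0.2 -0.4] M [ 0.02 -0.06  0.01] w 87.8 J [-55.6  20.6   0.6  -0.  -70.1 -16.5]
```

```bash
python3 -m handwheel '[[[0.3,0.4,0.6,1],[0.45,0.65,0.6,1],[0.45,0.65,0,1],[0.45,0.65,0,1],[0.45,0.65,0,1],[0.45,0.65,0,1],[0.45,0.65,0,1],[0.45,0.65,0,1]]]' 50 20; python3 -c "
from h import *;st()"
```

```text
time_s: 0.9
tcp_pos: [0.3457, -0.4369, 0.2304]
eef_rot: [5.9, 89.4, 155.0]
contact_force: [0.7, 0.2, 0.1]
gripper_width: 0.05
t 0.9 tcp [ 0.3457 -0.4369  0.2304] xax [-0.009  0.004 -1.   ] jaw yaw 149.04 F [0.7 0.2 0.1] M [-0.05 -0.06  0.01] w 50.0 J [-31.5   8.3 -10.1   0.1 -72.2   0.5]
```

```bash
python3 -m handwheel '[[[0.54,0.71,0,0.9],[0.54,0.71,0,0.9],[0.54,0.71,0,0.9],[0.54,0.71,0,0.9],[0.54,0.71,0,0.9],[0.48,0.71,0,0.8],[0,0,0,0]]]'; python3 - <<'E'
from h import *;import cv2
st()
t=vision.capture("top");s=vision.capture("side")
cv2.imwrite("pics/g1.png",np.hstack([cv2.resize(t[150:240,330:420],None,fx=4,fy=4,interpolation=2),cv2.resize(s[90:180,270:370],None,fx=4,fy=4,interpolation=2)]))
E
```

```text
time_s: 1.6
tcp_pos: [0.4771, -0.2553, 0.2285]
eef_rot: [-2.5, 89.3, 174.4]
contact_force: [-0.9, -0.5, 0.0]
gripper_width: 0.0501
t 1.6 tcp [ 0.4771 -0.2553  0.2285] xax [-0.013  0.001 -1.   ] jaw yaw 176.98 F [-0.9 -0.5  0. ] M [-0.04  0.06 -0.03] w 50.1 J [ -7.4   6.9 -11.9   0.  -71.9   4.3]
```

View pics/g1.png

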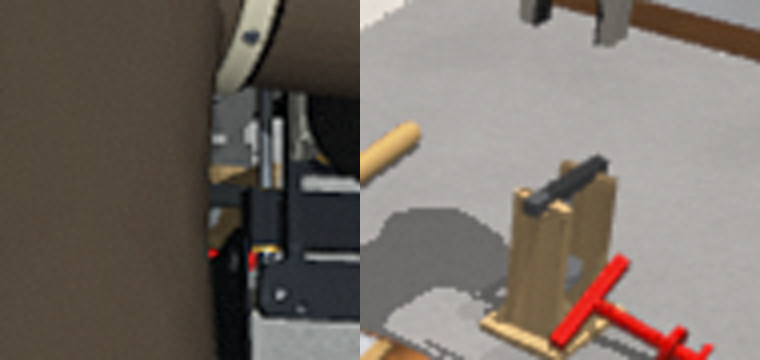

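```bash
python3 -m handwheel '[[[-0.1,-0.27,-0.4,-0.3],[0,0,-0.5,0],[0,0,-0.5,0],[0,0,0,0]]]'; python3 - <<'E'
from h import *;import cv2
st()
t=vision.capture("top");s=vision.capture("side")
cv2.imwrite("pics/g2.png",np.hstack([cv2.resize(t[150:240,330:420],None,fx=4,fy=4,interpolation=2),cv2.resize(s[90:180,270:370],None,fx=4,fy=4,interpolation=2)]))
E
```

```text
time_s: 2.1
tcp_pos: [0.4693, -0.2709, 0.1713]
eef_rot: [0.1, 89.2, 174.9]
contact_force: [0.8, 0.5, -0.3]
gripper_width: 0.0499
t 2.1 tcp [ 0.4693 -0.2709  0.1713] xax [-0.013  0.001 -1.   ] jaw yaw 174.86 F [ 0.8  0.5 -0.3] M [0.03 0.08 0.02] w 49.9 J [ -9.2   9.2 -17.    0.1 -64.6   4.1]
```

View pics/g2.png

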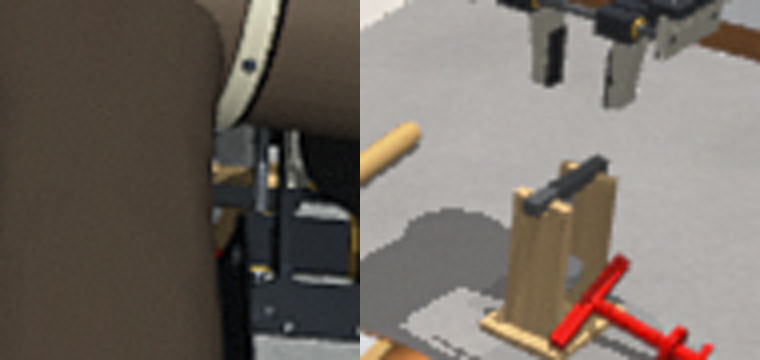

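```bash
python3 - <<'E'
from h import *;import cv2
st()
s=vision.capture("side")
a=cv2.imread("pics/side0.png")
cv2.imwrite("pics/g3.png",np.hstack([cv2.resize(a[90:240,270:400],None,fx=3,fy=3,interpolation=2),cv2.resize(s[90:240,270:400],None,fx=3,fy=3,interpolation=2)]))
E
```

```text
t 2.2 tcp [ 0.4712 -0.2715  0.1741] xax [-0.009 -0.001 -1.   ] jaw yaw 174.92 F [-0.4  0.7  0.4] M [0.01 0.05 0.03] w 50.3 J [ -9.2   9.1 -16.7   0.1 -64.7   4.1]
```

View pics/g3.png

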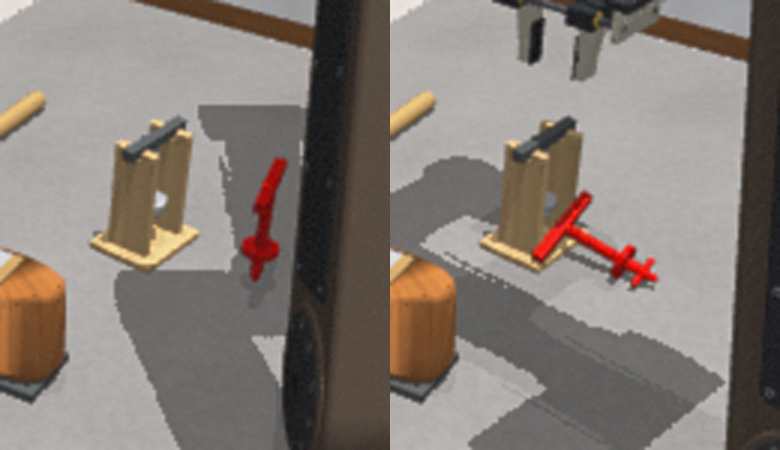

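```bash
python3 -m handwheel '[[[0.05,0.12,-0.5,0],[0,0,-0.5,0],[0,0,-0.4,0],[0,0,0,0]]]' 50 30; python3 - <<'E'
from h import *;import cv2
st()
s=vision.capture("side")
cv2.imwrite("pics/g4.png",cv2.resize(s[90:190,270:400],None,fx=5,fy=5,interpolation=2))
E
```

```text
time_s: 2.65
tcp_pos: [0.4773, -0.2687, 0.1235]
eef_rot: [119.0, 89.7, -66.1]
contact_force: [-0.7, -0.1, -0.8]
gripper_width: 0.0499
t 2.65 tcp [ 0.4773 -0.2687  0.1235] xax [ 0.002 -0.004 -1.   ] jaw yaw 174.87 F [-0.7 -0.1 -0.8] M [0.08 0.15 0.01] w 49.9 J [ -8.7  11.4 -20.9   0.3 -57.5   3.4]
```

View pics/g4.png

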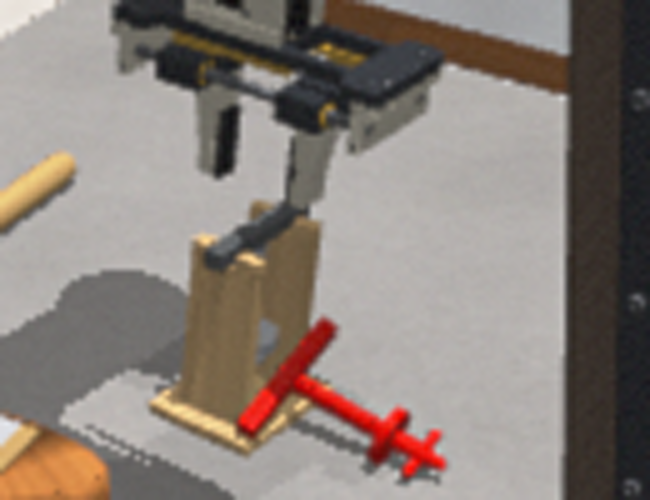

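```bash
python3 - <<'E'
from h import *
s=st();p=s["tcp_pos"];print(proj("side",p),proj("side",[.473,-.266,.132]),proj("side",[.473,-.266,.139]))
j=np.array([np.cos(np.radians(175)),np.sin(np.radians(175)),0])
print(proj("side",p+j*.025),proj("side",p-j*.025))
E
```

```text
t 2.7 tcp [ 0.4781 -0.2691  0.1248] xax [ 0.003 -0.005 -1.   ] jaw yaw 174.89 F [ 0.7 -0.1  0.1] M [ 0.02  0.03 -0.03] w 50.0 J [ -8.7  11.4 -20.8   0.3 -57.6   3.4]
[319.47641644 137.50654116] [320.60386645 136.38068734] [320.79630204 134.45183294]
[325.96884997 140.02985125] [313.1064816  135.03084068]
```

```bash
python3 - <<'E'
from h import *;import cv2
print(proj("side",[.4693,-.2709,.1713]),proj("side",[.4771,-.2553,.2285]),proj("side",[.4773,-.2687,.1235]))
t=vision.capture("top");s=vision.capture("side")
cv2.imwrite("pics/g5.png",np.hstack([cv2.resize(t[150:240,330:420],None,fx=4,fy=4,interpolation=2),cv2.resize(s[90:180,280:370],None,fx=4,fy=4,interpolation=0)]))
print(readout.get_state()["tcp_pos"])
E
```

```text
[323.49555838 125.13682695] [320.46861472 109.63557105] [319.61683222 137.98734537]
[ 0.4788643  -0.26919266  0.12570569]
```

View pics/g5.png

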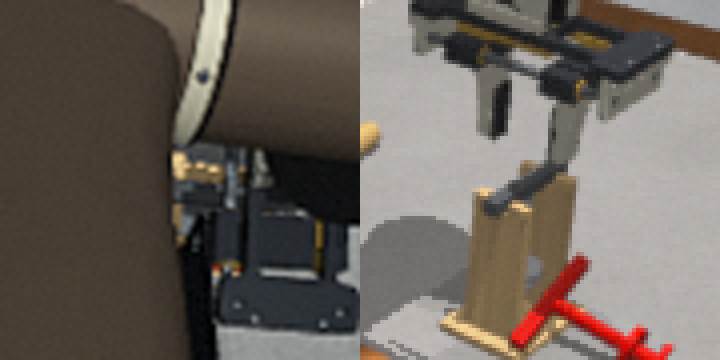

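```bash
python3 - <<'E'
from h import *;import cv2
p=[0.2076,-.6418,.186]
j=np.array([np.cos(np.radians(107.9)),np.sin(np.radians(107.9)),0])
for n in("side","top"):
  print(n,[proj(n,np.array(p)+j*d).round(1) for d in(-.044,0,.044)])
a=cv2.imread("pics/side0.png");b=cv2.imread("pics/top0.png")
cv2.imwrite("pics/g6.png",np.hstack([cv2.resize(a[40:140,412:512],None,fx=4,fy=4,interpolation=0),cv2.resize(b[230:330,412:512],None,fx=4,fy=4,interpolation=0)]))
E
```

```text
side [array([445.3,  96. ]), array([445.5, 101.1]), array([445.7, 106.5])]
top [array([570.9, 299.7]), array([553.9, 305.6]), array([536.8, 311.5])]
```

View pics/g6.png

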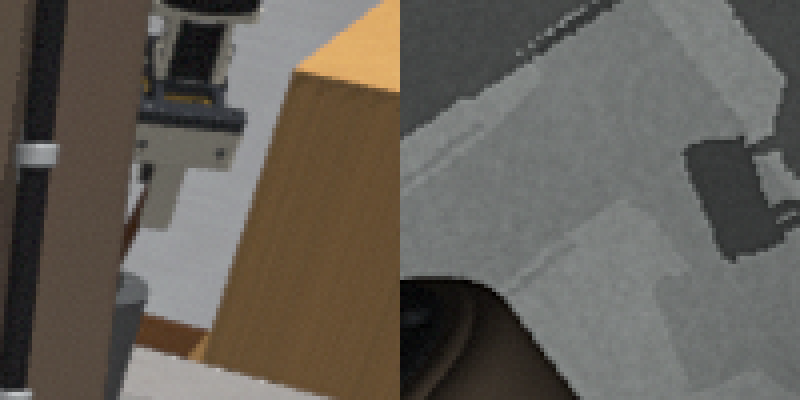

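```bash
python3 - <<'E'
from h import *;import cv2
s=st();p=s["tcp_pos"]
t=vision.capture("top")
k=4;o=(320,130)
c=cv2.resize(t[130:270,320:480],None,fx=k,fy=k,interpolation=2)
def mark(X,col):
    q=proj("top",X);cv2.circle(c,(int((q[0]-o[0]+.5)*k),int((q[1]-o[1]+.5)*k)),4,col,-1);print(q)
R=Ro.from_euler("xyz",s["eef_rot"],degrees=True).as_matrix()
for dz,col in((0,(0,255,0)),(.04,(0,0,255))):
  for a in(-.0965,.0965):
    for b in(-.039,.039):
      mark(p-R[:,0]*.0658+R[:,2]*a+R[:,1]*b+[0,0,dz],col)
cv2.imwrite("pics/g7.png",c)
E
```

```text
t 2.8 tcp [ 0.4789 -0.2692  0.1257] xax [ 0.005 -0.005 -1.   ] jaw yaw 174.91 F [0.1 0.5 0.5] M [ 0.05  0.15 -0.01] w 50.1 J [ -8.7  11.3 -20.8   0.3 -57.6   3.4]
[378.56594833 154.87195357]
[409.80642042 157.28357142]
[374.94061956 231.78026057]
[406.95656994 234.41844596]
[383.11550607 151.15533642]
[415.64782447 153.65775665]
[379.4564871  231.19765688]
[412.83061395 233.94561028]
```

View pics/g7.png

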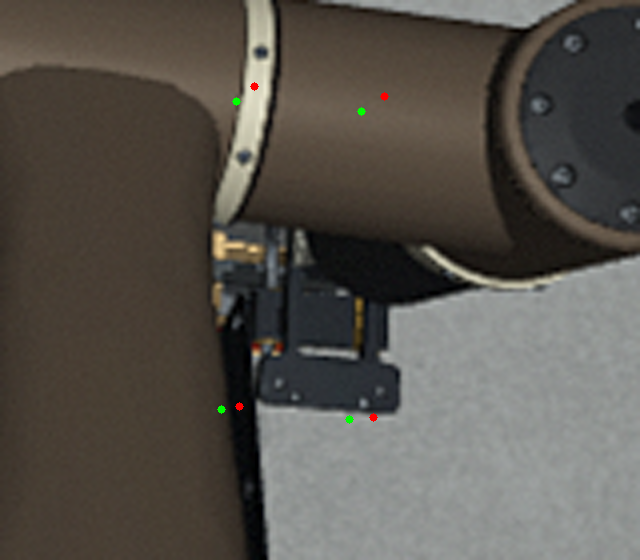

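```bash
python3 -m handwheel '[[[-0.1,0,-0.3,0],[0,0,0,0]]]'; python3 - <<'E'
from h import *;import cv2
st()
s=vision.capture("side")
cv2.imwrite("pics/g8.png",cv2.resize(s[90:180,280:370],None,fx=6,fy=6,interpolation=2))
E
```

```text
time_s: 3.05
tcp_pos: [0.4755, -0.2693, 0.1145]
eef_rot: [150.5, 89.4, -34.6]
contact_force: [-0.2, 0.9, -0.5]
gripper_width: 0.0499
t 3.05 tcp [ 0.4755 -0.2693  0.1145] xax [ 0.008 -0.006 -1.   ] jaw yaw 174.9 F [-0.2  0.9 -0.5] M [ 0.06  0.19 -0.01] w 49.9 J [ -8.8  11.6 -22.1   0.3 -55.8   3.5]
```

View pics/g8.png

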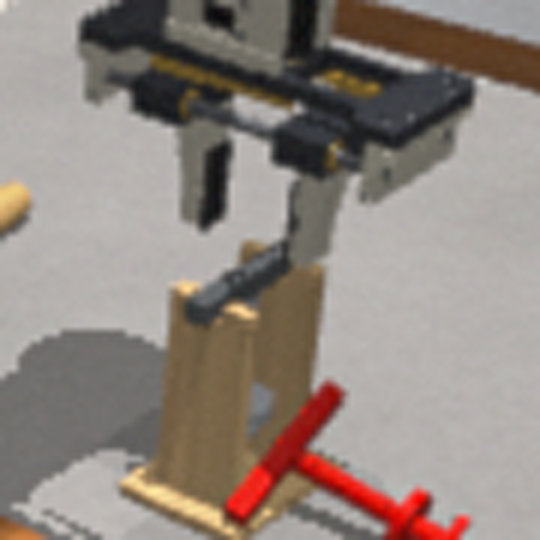

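```bash
python3 - <<'E'
from h import *
for z in (.24,.26,.28,.30): print(z,onz("top",(402,232.5),z))
# expected end: tcp .4789-.0965*...
for X in ([.4755,-.2693,.1145],[.4755,-.2693,.1545]): print(proj("side",X))
E
```

```text
0.24 [ 0.38220307 -0.27101904  0.24      ]
0.26 [ 0.38159839 -0.26436175  0.26      ]
0.28 [ 0.3809937  -0.25770445  0.28      ]
0.3 [ 0.38038901 -0.25104715  0.3       ]
[319.95562622 140.51744077]
[321.04885077 129.51951051]
```

```bash
python3 -m handwheel '[[[-0.05,0,-0.3,0],[0,0,-0.2,0],[0,0,0,0]]]'; python3 - <<'E'
from h import *;import cv2
st()
s=vision.capture("side")
cv2.imwrite("pics/g9.png",cv2.resize(s[90:180,280:370],None,fx=6,fy=6,interpolation=2))
E
```

```text
time_s: 3.4
tcp_pos: [0.4744, -0.2698, 0.0944]
eef_rot: [151.9, 89.3, -33.1]
contact_force: [-0.5, 0.4, -0.6]
gripper_width: 0.0501
t 3.4 tcp [ 0.4744 -0.2698  0.0944] xax [ 0.011 -0.007 -1.   ] jaw yaw 174.93 F [-0.5  0.4 -0.6] M [0.05 0.18 0.03] w 50.1 J [ -8.8  12.6 -23.8   0.4 -53.    3.5]
```

View pics/g9.png

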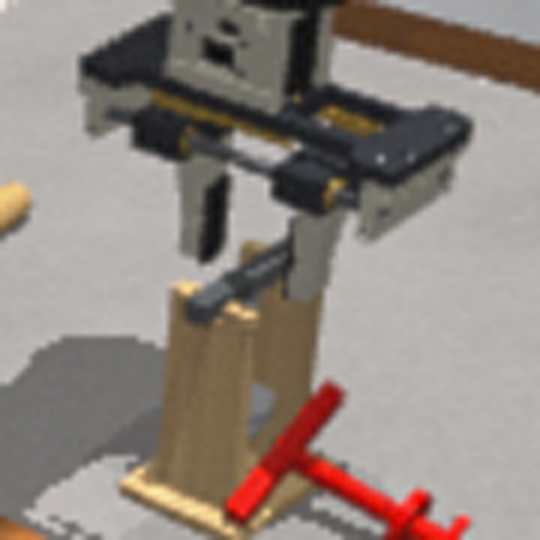

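```bash
python3 -m handwheel '[[[-0.05,0.05,-0.3,0],[0,0,-0.15,0],[0,0,0,0]]]'; python3 - <<'E'
from h import *;import cv2
st()
s=vision.capture("side")
cv2.imwrite("pics/g10.png",cv2.resize(s[90:180,280:370],None,fx=6,fy=6,interpolation=2))
E
```

```text
time_s: 3.75
tcp_pos: [0.4725, -0.2677, 0.0752]
eef_rot: [151.7, 89.3, -33.3]
contact_force: [-0.7, 0.2, -0.5]
gripper_width: 0.0502
t 3.75 tcp [ 0.4725 -0.2677  0.0752] xax [ 0.011 -0.007 -1.   ] jaw yaw 174.93 F [-0.7  0.2 -0.5] M [ 0.08  0.16 -0.03] w 50.2 J [ -8.6  13.6 -25.4   0.4 -50.3   3.3]
```

View pics/g10.png

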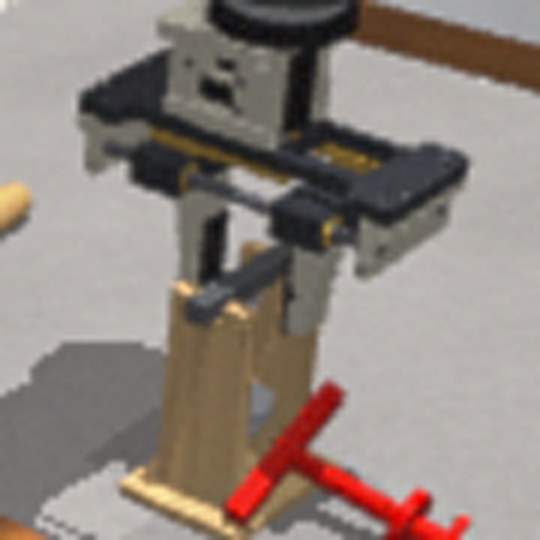

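```bash
python3 -m handwheel '[[[0,0,0,0],[0,0,0,0],[0,0,0,0],[0,0,0,0],[0,0,0,0]]]' 0 40; python3 - <<'E'
from h import *;import cv2
st()
s=vision.capture("side")
cv2.imwrite("pics/g11.png",cv2.resize(s[90:180,280:370],None,fx=6,fy=6,interpolation=2))
E
```

```text
time_s: 4.3
tcp_pos: [0.4735, -0.268, 0.0764]
eef_rot: [153.5, 89.2, -31.5]
contact_force: [2.4, 0.2, 1.0]
gripper_width: 0.0153
t 4.3 tcp [ 0.4735 -0.268   0.0764] xax [ 0.012 -0.008 -1.   ] jaw yaw 174.95 F [2.4 0.2 1. ] M [ 0.1  -0.66 -0.04] w 15.3 J [ -8.6  13.5 -25.3   0.4 -50.4   3.3]
```

View pics/g11.png

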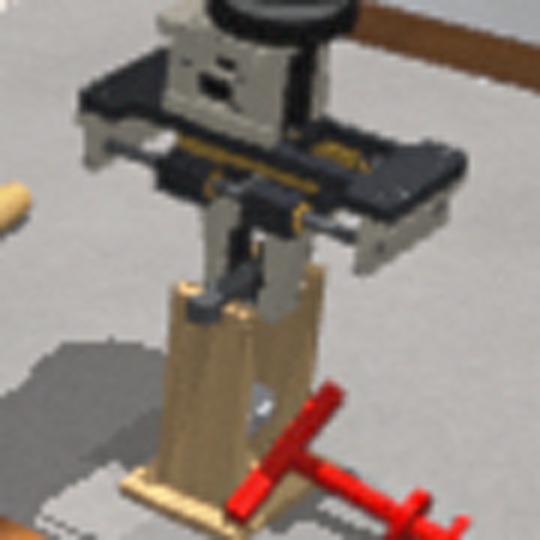

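```bash
python3 -m handwheel '[[[0,0,0.2,0],[0,0,0.4,0],[0,0,0.5,0],[0,0,0.6,0],[0,0,0.6,0],[0,0,0.6,0],[0,0,0.6,0],[0,0,0.2,0]]]'; python3 - <<'E'
from h import *;import cv2
st()
s=vision.capture("side");t=vision.capture("top")
cv2.imwrite("pics/g12.png",np.hstack([cv2.resize(s[60:180,270:370],None,fx=4,fy=4,interpolation=2),cv2.resize(t[120:240,340:440],None,fx=4,fy=4,interpolation=2)]))
E
```

```text
time_s: 5.15
tcp_pos: [0.4681, -0.2663, 0.2291]
eef_rot: [134.6, 89.7, -50.5]
contact_force: [1.5, 0.7, -2.4]
gripper_width: 0.0139
t 5.15 tcp [ 0.4681 -0.2663  0.2291] xax [ 0.003 -0.004 -1.   ] jaw yaw 174.87 F [ 1.5  0.7 -2.4] M [ 0.04 -0.01 -0.07] w 13.9 J [ -8.6   6.  -13.1   0.2 -70.7   3.4]
```

View pics/g12.png

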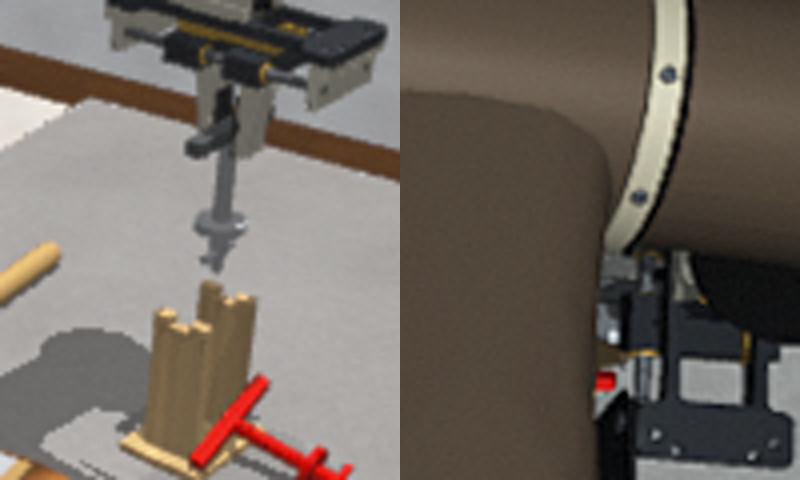

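```bash
python3 -m handwheel '[[[0.1,0.5,0.05,0.2],[0.13,0.8,0.05,0.3],[0.13,0.9,0,0.3],[0.13,0.9,0,0.3],[0.13,0.9,0,0.3],[0.13,0.9,0,0.3],[0.13,0.9,0,0.3],[0.05,0.3,0,0]]]'; python3 - <<'E'
from h import *
st()
E
```

```text
time_s: 6.05
tcp_pos: [0.4967, -0.014, 0.2171]
eef_rot: [1.8, 88.9, -173.4]
contact_force: [-0.4, 0.3, -3.0]
gripper_width: 0.014
t 6.05 tcp [ 0.4967 -0.014   0.2171] xax [-0.018 -0.002 -1.   ] jaw yaw -175.16 F [-0.4  0.3 -3. ] M [ 0.09  0.07 -0.01] w 14.0 J [ 20.9   3.2 -17.5  -0.3 -70.3 -15.9]
```

```bash
python3 -m handwheel '[[[0.27,0.5,0.1,0],[0,0,0,0],[0,0,0,0]]]'; python3 - <<'E'
from h import *;import cv2
st()
s=vision.capture("side");t=vision.capture("top")
cv2.imwrite("pics/s1.png",s);cv2.imwrite("pics/t1.png",t)
cv2.imwrite("pics/g13.png",np.hstack([cv2.resize(s[90:220,210:310],None,fx=4,fy=4,interpolation=2),cv2.resize(t[130:260,230:330],None,fx=4,fy=4,interpolation=2)]))
E
```

```text
time_s: 6.35
tcp_pos: [0.5051, 0.0083, 0.2163]
eef_rot: [3.0, 88.5, -172.0]
contact_force: [-0.0, -0.4, -3.2]
gripper_width: 0.0134
t 6.35 tcp [0.5051 0.0083 0.2163] xax [-0.026 -0.004 -1.   ] jaw yaw -175.01 F [-0.  -0.4 -3.2] M [ 0.   -0.01 -0.  ] w 13.4 J [ 22.9   4.4 -16.3  -0.4 -70.8 -17.8]
```

View pics/g13.png

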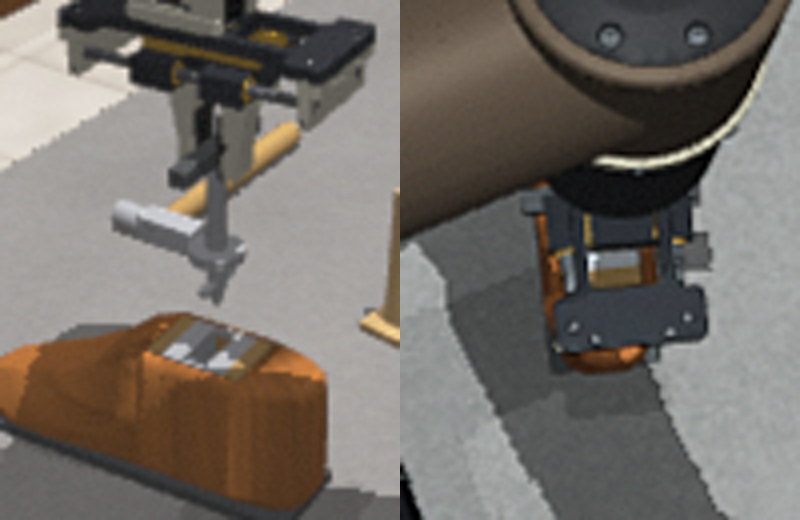

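```bash
python3 - <<'E'
from h import *
for z in(.145,.152,.16): print(z,onz("side",(262.6,165.4),z))
print(proj("side",[.508,.0095,.115]),proj("side",[.508,.0095,.152]), proj("side",[.5035,.0095,.152]))
# handle bar near end centre top expected at grip centre + 50mm along bar
for c in ([.5055,.0095,.272],):
  b=np.array([np.cos(np.radians(95)),np.sin(np.radians(95)),0]);print(proj("side",np.array(c)+.05*b))
E
```

```text
0.145 [5.11903354e-01 1.21934786e-04 1.45000000e-01]
0.152 [0.50564379 0.00901095 0.152     ]
0.16 [0.49849001 0.01916983 0.16      ]
[261.70945192 176.08993218] [261.81745911 165.20808141] [263.12018146 165.72047592]
[253.10354408 135.21678022]
```

```bash
python3 - <<'E'
from h import *;import cv2
s=cv2.imread("pics/s1.png")
cv2.imwrite("pics/g14.png",cv2.resize(s[120:190,225:300],None,fx=8,fy=8,interpolation=cv2.INTER_CUBIC))
E
```

```text
(no output)
```

View pics/g14.png

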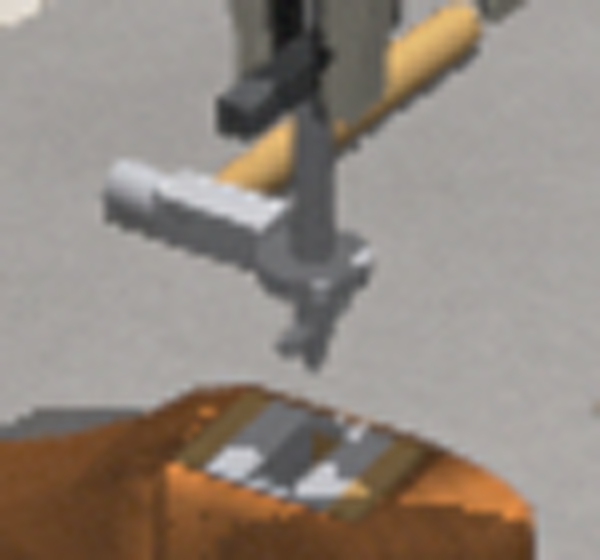

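```bash
cat > fit.py <<'E'
from h import *
from scipy.optimize import least_squares
def fit(obs,x0,xa,yaw_bar,sx=.002,st_=.01,pz=None):
    b=np.array([np.cos(np.radians(yaw_bar)),np.sin(np.radians(yaw_bar)),0])
    def pts(p):
        h=p[:3];d=np.array([p[3],p[4],-1]);d/=np.linalg.norm(d);bb=b-d*(b@d)
        return {"end":h+.05*bb,"nose":h+.12*d,"lug":h+.102*d+.019*bb}
    def f(p):
        P=pts(p);r=[]
        for k,v in obs.items(): r+=list((proj("side",P[k])-v)/.6)
        r+=[(p[0]-x0[0])/sx,(p[1]-x0[1])/.006,(p[2]-x0[2])/.005,(p[3]-xa[0])/st_,(p[4]-xa[1])/st_]
        return r
    s=least_squares(f,np.r_[x0,xa[:2]]);p=s.x;d=np.array([p[3],p[4],-1])
    print("handle",p[:3].round(4),"tilt",p[3:].round(4),"nose",(p[:3]+.12*d).round(4),"res",np.round(s.fun,1))
E
python3 - <<'E'
from fit import *
fit({"end":(254.4,134.1),"nose":(263.7,165.6),"lug":(260.8,162.9)},[.5055,.009,.272],[-.026,-.004],95)
E
```

```text
handle [0.505  0.0062 0.2726] tilt [-0.0246  0.0021] nose [0.5021 0.0065 0.1526] res [-0.7  0.7  0.8 -0.6 -0.3 -0.1 -0.2 -0.5  0.1  0.1  0.6]
```

```bash
python3 -m handwheel '[[[0.11,0.06,-0.2,0.03],[0,0,-0.3,0],[0,0,-0.15,0],[0,0,0,0]]]'; python3 - <<'E'
from h import *;import cv2
st()
s=vision.capture("side")
cv2.imwrite("pics/s2.png",s)
cv2.imwrite("pics/g15.png",cv2.resize(s[120:190,225:300],None,fx=8,fy=8,interpolation=cv2.INTER_CUBIC))
E
```

```text
time_s: 6.85
tcp_pos: [0.5088, 0.0082, 0.1873]
eef_rot: [3.1, 88.4, -172.0]
contact_force: [0.8, 0.2, -1.7]
gripper_width: 0.0132
t 6.85 tcp [0.5088 0.0082 0.1873] xax [-0.027 -0.004 -1.   ] jaw yaw -175.09 F [ 0.8  0.2 -1.7] M [ 0.02  0.04 -0.04] w 13.2 J [ 22.7   5.9 -18.5  -0.4 -67.2 -17.6]
```

View pics/g15.png

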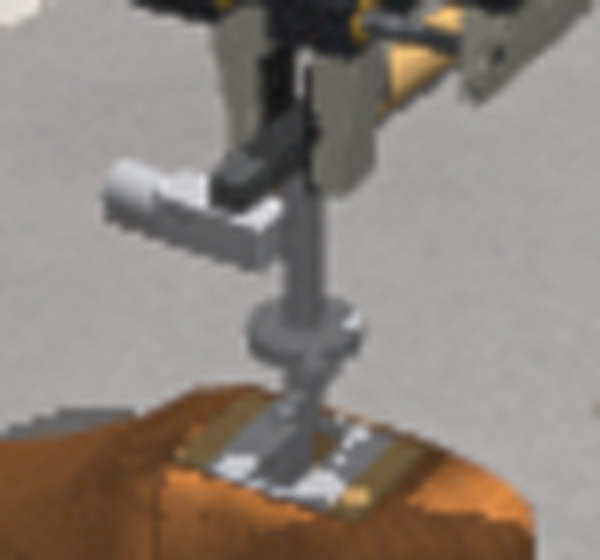

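```bash
python3 - <<'E'
from fit import *
fit({"end":(253.1,143.6),"nose":(262.4,173.9),"lug":(260.4,170.6)},[.5093,.009,.243],[-.027,-.004],95)
print([proj("side",X).round(1) for X in([.508,.0095,.115],[.508,.0095,.1236])])
E
```

```text
handle [0.5089 0.0058 0.2437] tilt [-0.0269 -0.0002] nose [0.5056 0.0058 0.1237] res [-0.2  0.3  1.3 -1.1 -1.2  0.8 -0.2 -0.5  0.1  0.   0.4]
[array([261.7, 176.1]), array([261.7, 173.6])]
```

```bash
python3 -m handwheel '[[[0.06,0.09,-0.1,0.02],[0,0,-0.25,0],[0,0,-0.15,0]]]'; python3 -c "
from h import *;st()"
```

```text
time_s: 7.2
tcp_pos: [0.5124, 0.0122, 0.1675]
eef_rot: [2.4, 88.6, -172.5]
contact_force: [0.0, -0.6, -1.8]
gripper_width: 0.0141
t 7.2 tcp [0.5124 0.0122 0.1675] xax [-0.024 -0.003 -1.   ] jaw yaw -174.98 F [ 0.  -0.6 -1.8] M [ 0.02  0.2  -0.01] w 14.1 J [ 23.    7.  -19.9  -0.4 -64.5 -17.8]
```

```bash
python3 -m handwheel '[[[-0.02,0,-0.2,0],[0,0,-0.15,0]]]'; python3 - <<'E'
from h import *;import cv2
st()
s=vision.capture("side")
cv2.imwrite("pics/s3.png",s)
cv2.imwrite("pics/g16.png",cv2.resize(s[120:190,225:300],None,fx=8,fy=8,interpolation=cv2.INTER_CUBIC))
E
```

```text
time_s: 7.4
tcp_pos: [0.511, 0.0121, 0.152]
eef_rot: [2.8, 88.5, -172.2]
contact_force: [0.2, -0.5, -2.6]
gripper_width: 0.0136
t 7.4 tcp [0.511  0.0121 0.152 ] xax [-0.025 -0.003 -1.   ] jaw yaw -174.97 F [ 0.2 -0.5 -2.6] M [ 0.    0.06 -0.02] w 13.6 J [ 23.1   7.7 -21.3  -0.4 -62.5 -17.8]
```

View pics/g16.png

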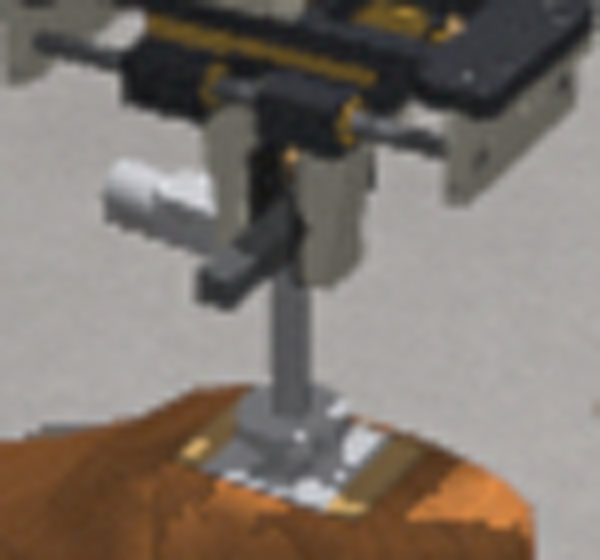

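```bash
python3 -m handwheel '[[[0,0,-0.1,0],[0,0,-0.05,0]]]';python3 -m handwheel '[[[0,0,-0.05,0],[0,0,0,0]]]'; python3 -c "
from h import *;st()"
```

```text
time_s: 7.65
tcp_pos: [0.5118, 0.0122, 0.1459]
eef_rot: [4.1, 88.6, -170.8]
contact_force: [-3.6, 1.5, 12.4]
gripper_width: 0.0138
time_s: 7.85
tcp_pos: [0.5126, 0.0121, 0.1464]
eef_rot: [6.0, 88.7, -168.8]
contact_force: [-1.8, 0.2, -2.2]
gripper_width: 0.0137
t 7.85 tcp [0.5126 0.0121 0.1464] xax [-0.022 -0.004 -1.   ] jaw yaw -174.88 F [-1.8  0.2 -2.2] M [0.01 0.8  0.06] w 13.7 J [ 23.1   8.  -21.8  -0.3 -61.5 -17.8]
```

```bash
python3 -m handwheel '[[[0,0,-0.01,-0.6],[0,0,-0.01,-0.8],[0,0,-0.01,-0.8],[0,0,-0.01,-0.8]]]'; python3 -c "
from h import *;st()"
```

```text
time_s: 8.25
tcp_pos: [0.5123, 0.0123, 0.1454]
eef_rot: [4.6, 88.7, 174.3]
contact_force: [-2.0, 0.9, 0.2]
gripper_width: 0.0138
t 8.25 tcp [0.5123 0.0123 0.1454] xax [-0.022  0.002 -1.   ] jaw yaw 169.66 F [-2.   0.9  0.2] M [0.12 0.74 0.01] w 13.8 J [ 22.8   8.  -21.7  -0.7 -61.4 -32.8]
```

```bash
python3 -m handwheel '[[[0,0,-0.02,-0.9],[0,0,-0.02,-0.9],[0,0,-0.02,-0.9],[0,0,-0.02,-0.9],[0,0,-0.02,-0.9],[0,0,-0.02,-0.9]]]'; python3 - <<'E'
from h import *;import cv2
st()
s=vision.capture("side")
cv2.imwrite("pics/g17.png",cv2.resize(s[120:190,225:300],None,fx=8,fy=8,interpolation=cv2.INTER_CUBIC))
E
```

```text
time_s: 8.85
tcp_pos: [0.5122, 0.0117, 0.1432]
eef_rot: [6.4, 88.8, 148.0]
contact_force: [-3.6, -0.0, 3.7]
gripper_width: 0.0135
t 8.85 tcp [0.5122 0.0117 0.1432] xax [-0.017  0.011 -1.   ] jaw yaw 141.59 F [-3.6 -0.   3.7] M [0.12 1.29 0.03] w 13.5 J [ 22.5   7.9 -22.   -1.1 -60.8 -60.3]
```

View pics/g17.png

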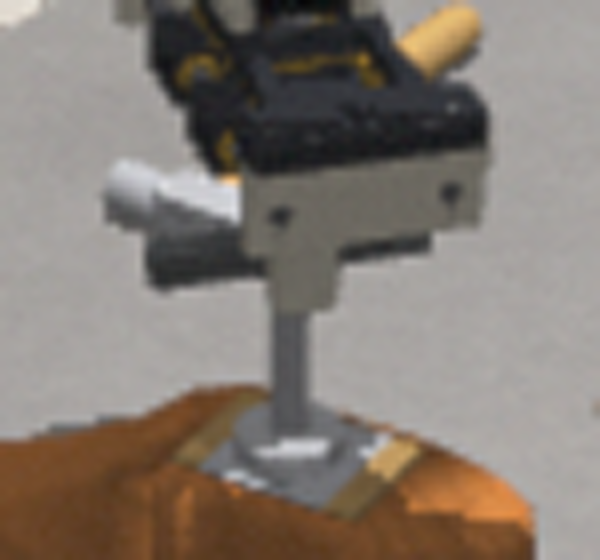

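```bash
python3 -m handwheel '[[[-0.04,0,-0.02,-0.9],[0,0,-0.02,-0.9],[0,0,-0.02,-0.9],[0,0,-0.02,-0.9],[0,0,-0.02,-0.9],[0,0,-0.02,-0.9],[0,0,-0.02,-0.8]]]'; python3 - <<'E'
from h import *
st()
E
```

```text
time_s: 9.6
tcp_pos: [0.512, 0.0116, 0.1418]
eef_rot: [-5.0, 89.0, 104.9]
contact_force: [-5.3, 2.3, 7.0]
gripper_width: 0.0136
t 9.6 tcp [0.512  0.0116 0.1418] xax [-0.005  0.017 -1.   ] jaw yaw 109.91 F [-5.3  2.3  7. ] M [0.74 1.93 0.18] w 13.6 J [ 22.4   7.4 -22.7  -1.2 -59.7 -91.9]
```

```bash
python3 -m handwheel '[[[-0.03,0,0,-0.8],[-0.03,0,-0.01,-0.8],[0,0,-0.01,-0.8],[0,0,0,-0.8]]]'; python3 - <<'E'
from h import *
st()
E
```

```text
time_s: 10.0
tcp_pos: [0.5106, 0.0115, 0.1417]
eef_rot: [-13.8, 89.0, 79.8]
contact_force: [-1.2, -0.2, -2.0]
gripper_width: 0.0133
t 10.0 tcp [0.5106 0.0115 0.1417] xax [ 0.003  0.017 -1.   ] jaw yaw 93.68 F [-1.2 -0.2 -2. ] M [-0.38  0.4   0.06] w 13.3 J [  22.6    7.   -23.3   -1.   -59.2 -108.4]
```

```bash
python3 -m handwheel '[[[0,0,0,-0.6],[0,0,0,-0.5]]]'; python3 - <<'E'
from h import *;import cv2
st()
s=vision.capture("side")
cv2.imwrite("pics/g18.png",cv2.resize(s[120:190,225:300],None,fx=8,fy=8,interpolation=cv2.INTER_CUBIC))
E
```

```text
time_s: 10.2
tcp_pos: [0.5105, 0.0109, 0.1416]
eef_rot: [-14.2, 89.0, 73.9]
contact_force: [-1.1, 1.2, 0.3]
gripper_width: 0.0137
t 10.2 tcp [0.5105 0.0109 0.1416] xax [ 0.005  0.016 -1.   ] jaw yaw 88.11 F [-1.1  1.2  0.3] M [-0.05  0.83  0.26] w 13.7 J [  22.6    6.9  -23.4   -0.9  -59.  -114.1]
```

View pics/g18.png

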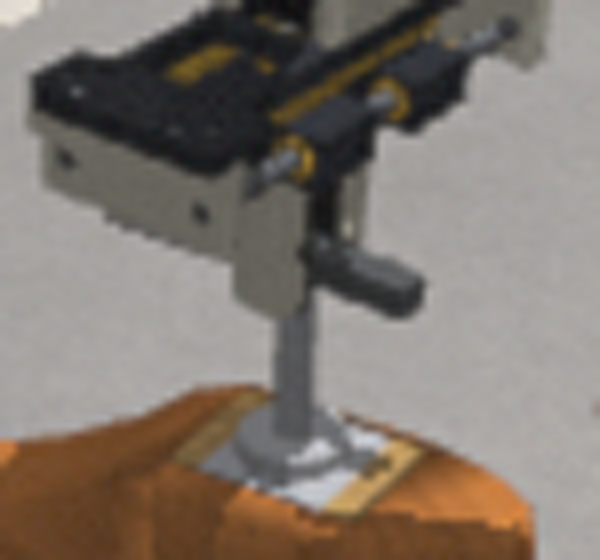

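```bash
python3 -m handwheel '[[[0,0,0,-0.5],[0,0,0,-0.5]]]'; python3 - <<'E'
from h import *
st()
E
```

```text
time_s: 10.45
tcp_pos: [0.5099, 0.0107, 0.1417]
eef_rot: [-11.9, 89.1, 71.3]
contact_force: [-1.7, -0.2, -0.3]
gripper_width: 0.0139
t 10.45 tcp [0.5099 0.0107 0.1417] xax [ 0.005  0.015 -1.   ] jaw yaw 83.2 F [-1.7 -0.2 -0.3] M [-0.36  0.78  0.83] w 13.9 J [  22.7    6.9  -23.6   -0.8  -59.  -119.1]
```

```bash
python3 -m handwheel '[[[0,0,0,0.5],[0,0,0.1,0.1]]]' 0 50; python3 -c "
from h import *;st()"
```

```text
time_s: 10.65
tcp_pos: [0.5089, 0.0105, 0.1446]
eef_rot: [-4.6, 89.2, 81.9]
contact_force: [-0.1, -0.4, -8.1]
gripper_width: 0.0132
t 10.65 tcp [0.5089 0.0105 0.1446] xax [ 0.002  0.015 -1.   ] jaw yaw 86.48 F [-0.1 -0.4 -8.1] M [-0.2  -0.16  0.17] w 13.2 J [  22.7    6.7  -23.3   -0.8  -59.6 -115.8]
```

```bash
python3 -m handwheel '[[[0,0,0.15,0],[0,0,0.2,0],[0,0,0.2,0]]]'; python3 - <<'E'
from h import *;import cv2
st()
s=vision.capture("side")
cv2.imwrite("pics/g19.png",cv2.resize(s[110:200,215:305],None,fx=6,fy=6,interpolation=cv2.INTER_CUBIC))
E
```

```text
time_s: 10.95
tcp_pos: [0.508, 0.0105, 0.1663]
eef_rot: [6.9, 89.2, 93.4]
contact_force: [0.6, -0.5, -7.6]
gripper_width: 0.0134
t 10.95 tcp [0.508  0.0105 0.1663] xax [-0.001  0.014 -1.   ] jaw yaw 86.51 F [ 0.6 -0.5 -7.6] M [-0.21 -0.37  0.17] w 13.4 J [  22.7    5.7  -21.4   -0.9  -62.6 -115.8]
```

View pics/g19.png

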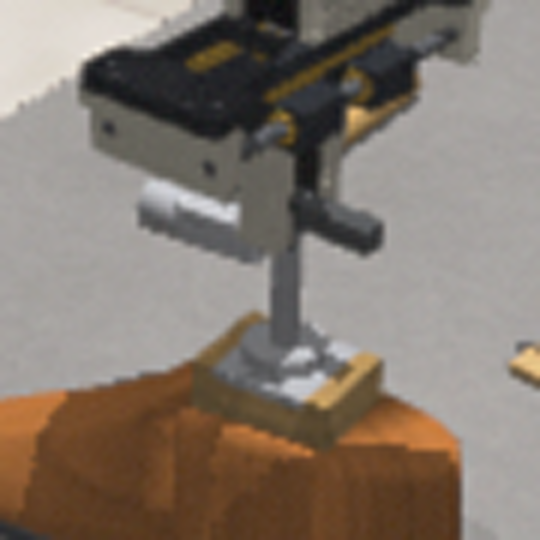

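```bash
python3 -m handwheel '[[[0,0,0.25,0],[0,0,0.3,0],[0,0,0.4,0],[0,0,0.4,0],[0,0,0.3,0]]]'; python3 - <<'E'
from h import *;import cv2
st()
s=vision.capture("side")
cv2.imwrite("pics/g20.png",cv2.resize(s[80:200,215:305],None,fx=5,fy=5,interpolation=cv2.INTER_CUBIC))
E
```

```text
time_s: 11.5
tcp_pos: [0.5086, 0.0104, 0.2397]
eef_rot: [-4.9, 89.1, 81.6]
contact_force: [0.5, -0.5, -5.2]
gripper_width: 0.0132
t 11.5 tcp [0.5086 0.0104 0.2397] xax [ 0.002  0.015 -1.   ] jaw yaw 86.47 F [ 0.5 -0.5 -5.2] M [-0.11 -0.05 -0.04] w 13.2 J [  22.7    2.8  -14.8   -0.8  -72.  -116. ]
```

View pics/g20.png

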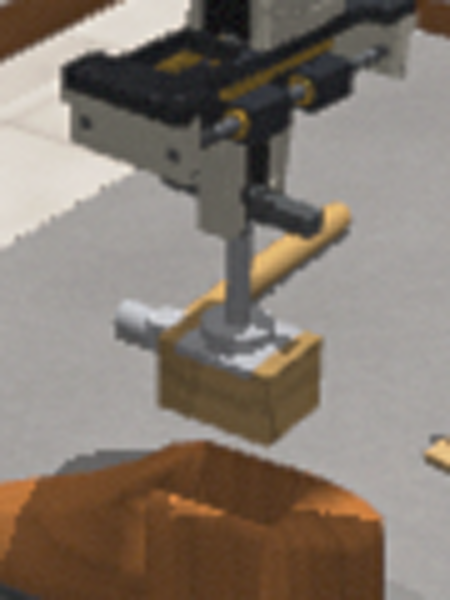

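```bash
python3 -m handwheel '[[[-0.02,0.2,0.02,0],[-0.03,0.4,0.03,0],[-0.04,0.6,0.05,0],[-0.04,0.6,0.05,0],[-0.04,0.6,0.05,0],[-0.04,0.6,0.05,0],[-0.04,0.6,0.05,0],[-0.04,0.6,0.05,0]]]'; python3 -c "
from h import *;st()"
```

```text
time_s: 12.35
tcp_pos: [0.4943, 0.1847, 0.2542]
eef_rot: [-3.5, 89.1, 82.6]
contact_force: [0.4, 0.6, -5.4]
gripper_width: 0.0134
t 12.35 tcp [0.4943 0.1847 0.2542] xax [ 0.002  0.015 -1.   ] jaw yaw 86.13 F [ 0.4  0.6 -5.4] M [-0.14 -0.14 -0.  ] w 13.4 J [  41.3    4.1  -11.6   -0.6  -73.7 -135. ]
```

```bash
python3 -m handwheel '[[[0.01,0.55,-0.2,0],[0.01,0.55,-0.3,0],[0.01,0.4,-0.4,0],[0.01,0.2,-0.4,0],[0,0,-0.4,0],[0,0,-0.3,0]]]'; python3 - <<'E'
from h import *;import cv2
st()
s=vision.capture("side");t=vision.capture("top")
cv2.imwrite("pics/g21.png",np.hstack([cv2.resize(s[150:290,150:270],None,fx=3,fy=3,interpolation=2),cv2.resize(t[130:270,130:270],None,fx=3,fy=3,interpolation=2)]))
E
```

```text
time_s: 12.95
tcp_pos: [0.4932, 0.2622, 0.17]
eef_rot: [-0.7, 89.1, 85.6]
contact_force: [-0.3, -0.5, -5.1]
gripper_width: 0.0136
t 12.95 tcp [0.4932 0.2622 0.17  ] xax [ 0.001  0.016 -1.   ] jaw yaw 86.36 F [-0.3 -0.5 -5.1] M [-0.07 -0.02 -0.02] w 13.6 J [  47.6   10.   -15.8   -0.6  -63.4 -141. ]
```

View pics/g21.png

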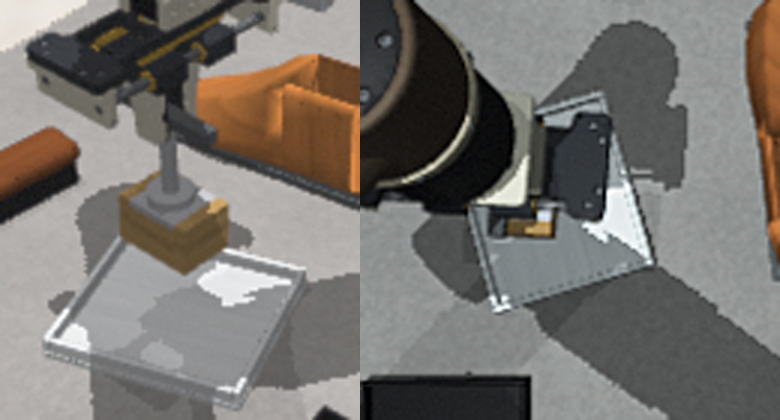

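```bash
python3 -m handwheel '[[[0.04,-0.06,-0.3,0],[0,0,-0.4,0],[0,0,-0.4,0],[0,0,-0.3,0],[0,0,-0.2,0],[0,0,0,0]]]'; python3 - <<'E'
from h import *;import cv2
st()
s=vision.capture("side")
cv2.imwrite("pics/g22.png",cv2.resize(s[150:290,150:270],None,fx=4,fy=4,interpolation=2))
E
```

```text
time_s: 13.65
tcp_pos: [0.4964, 0.2584, 0.1044]
eef_rot: [-8.3, 89.0, 77.9]
contact_force: [-0.1, -0.2, -4.7]
gripper_width: 0.0135
t 13.65 tcp [0.4964 0.2584 0.1044] xax [ 0.004  0.018 -1.   ] jaw yaw 86.24 F [-0.1 -0.2 -4.7] M [-0.22  0.05  0.03] w 13.5 J [  47.1   13.3  -20.9   -0.7  -54.9 -140.5]
```

View pics/g22.png

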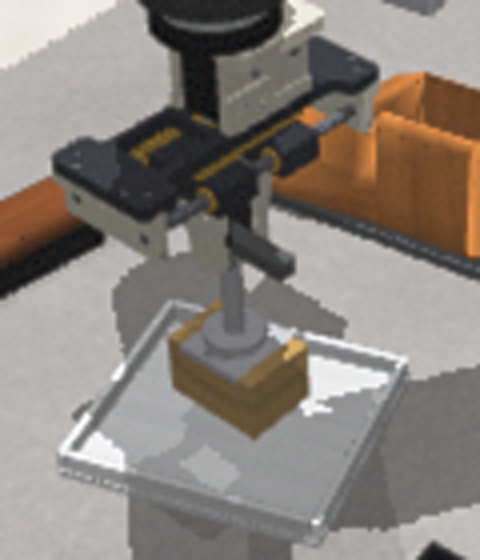

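```bash
python3 -m handwheel '[[[0,0,-0.2,0],[0,0,-0.2,0],[0,0,-0.08,0]]]'; python3 -m handwheel '[[[0,0,-0.06,0],[0,0,0,0]]]'; python3 -m handwheel '[[[0,0,-0.06,0],[0,0,0,0]]]'
```

```text
time_s: 14.0
tcp_pos: [0.4982, 0.2598, 0.0866]
eef_rot: [-16.7, 88.7, 69.6]
contact_force: [0.2, -0.2, -5.5]
gripper_width: 0.0134
time_s: 14.2
tcp_pos: [0.498, 0.2596, 0.0835]
eef_rot: [-15.9, 88.8, 70.4]
contact_force: [-0.4, 0.1, -3.9]
gripper_width: 0.0134
time_s: 14.4
tcp_pos: [0.4982, 0.2598, 0.0811]
eef_rot: [-16.5, 88.7, 69.8]
contact_force: [-0.2, 0.8, -5.2]
gripper_width: 0.0136
```

```bash
python3 -m handwheel '[[[0,0,-0.05,0],[0,0,0,0]]]'; python3 -m handwheel '[[[0,0,-0.05,0],[0,0,0,0]]]';  python3 - <<'E'
from h import *;import cv2
st()
s=vision.capture("side")
cv2.imwrite("pics/g23.png",cv2.resize(s[170:270,160:270],None,fx=6,fy=6,interpolation=2))
E
```

```text
time_s: 14.6
tcp_pos: [0.4985, 0.26, 0.0794]
eef_rot: [-17.8, 88.7, 68.5]
contact_force: [-0.9, -0.1, -6.2]
gripper_width: 0.0133
time_s: 14.8
tcp_pos: [0.4992, 0.2605, 0.0781]
eef_rot: [-20.5, 88.6, 65.9]
contact_force: [0.1, 0.1, -2.8]
gripper_width: 0.0138
t 14.8 tcp [0.4992 0.2605 0.0781] xax [ 0.01   0.022 -1.   ] jaw yaw 86.32 F [ 0.1  0.1 -2.8] M [-0.11  0.21  0.07] w 13.8 J [  47.1   14.9  -22.7   -0.6  -51.1 -140.5]
```

View pics/g23.png

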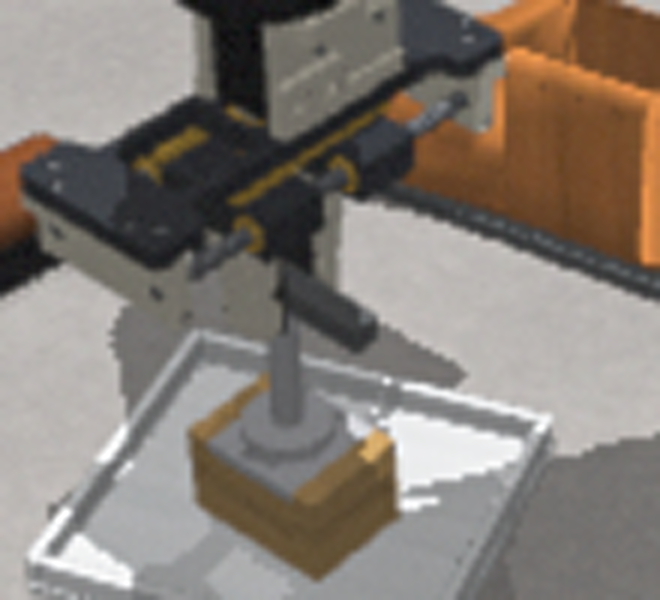

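```bash
python3 -m handwheel '[[[0,0,-0.05,0],[0,0,0,0]]]'; python3 -m handwheel '[[[0,0,-0.04,0],[0,0,0,0]]]';
```

```text
time_s: 15.05
tcp_pos: [0.5, 0.261, 0.0779]
eef_rot: [-23.5, 88.5, 62.8]
contact_force: [-3.1, -1.9, -2.4]
gripper_width: 0.0137
time_s: 15.25
tcp_pos: [0.5006, 0.2612, 0.0778]
eef_rot: [-26.0, 88.5, 60.4]
contact_force: [-1.4, -0.4, -1.1]
gripper_width: 0.014
```

```bash
python3 -m handwheel '[[[0,0,0,0],[0,0,0,0]]]' 0 3; python3 -m handwheel '[[[0,0,0,0],[0,0,0,0],[0,0,0,0],[0,0,0,0]]]' 40;  python3 - <<'E'
from h import *;import cv2
st()
s=vision.capture("side")
cv2.imwrite("pics/g24.png",cv2.resize(s[170:270,160:270],None,fx=6,fy=6,interpolation=2))
E
```

```text
time_s: 15.45
tcp_pos: [0.5009, 0.2614, 0.0778]
eef_rot: [-26.6, 88.4, 59.8]
contact_force: [-0.1, -0.4, -1.0]
gripper_width: 0.014
time_s: 15.85
tcp_pos: [0.502, 0.2623, 0.078]
eef_rot: [-28.3, 88.3, 58.1]
contact_force: [0.0, -0.0, 0.6]
gripper_width: 0.0379
t 15.85 tcp [0.502  0.2623 0.078 ] xax [ 0.016  0.025 -1.   ] jaw yaw 86.42 F [ 0.  -0.   0.6] M [-0.17  0.04 -0.05] w 37.9 J [  47.1   15.   -22.7   -0.4  -50.6 -140.5]
```

View pics/g24.png

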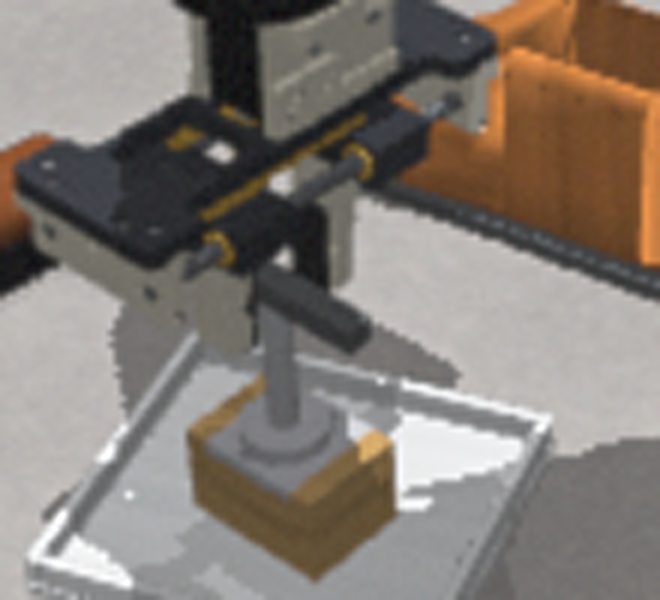

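```bash
python3 -m handwheel '[[[0,0,0.2,0],[0,0,0.4,0],[0,0,0.5,0],[0,0,0.5,0],[0,0,0.6,0],[0,0,0.6,0],[0,0,0.6,0],[0,0,0.3,0]]]' 50; python3 -m handwheel '[[[-0.3,-0.6,0,0],[-0.3,-0.8,0,0],[-0.3,-0.8,0,0],[-0.3,-0.8,0,0],[0,-0.6,0,0],[0,-0.4,0,0],[0,0,0,0]]]'; python3 - <<'E'
from h import *;import cv2
st()
s=vision.capture("side");t=vision.capture("top")
cv2.imwrite("pics/f1s.png",s);cv2.imwrite("pics/f1.png",np.hstack([cv2.resize(s[150:290,150:270],None,fx=3,fy=3,interpolation=2),cv2.resize(t[130:270,130:270],None,fx=3,fy=3,interpolation=2)]))
E
```

```text
time_s: 16.7
tcp_pos: [0.5007, 0.2606, 0.2339]
eef_rot: [-28.5, 88.4, 57.9]
contact_force: [0.1, 0.8, 0.2]
gripper_width: 0.05
time_s: 17.4
tcp_pos: [0.4498, 0.0961, 0.2361]
eef_rot: [-29.7, 88.2, 56.8]
contact_force: [-0.5, 0.6, -0.8]
gripper_width: 0.05
t 17.4 tcp [0.4498 0.0961 0.2361] xax [ 0.017  0.026 -1.   ] jaw yaw 86.54 F [-0.5  0.6 -0.8] M [-0.04  0.03  0.03] w 50.0 J [  36.1   -3.1  -21.2   -0.7  -70.2 -129.3]
```

View pics/f1.png

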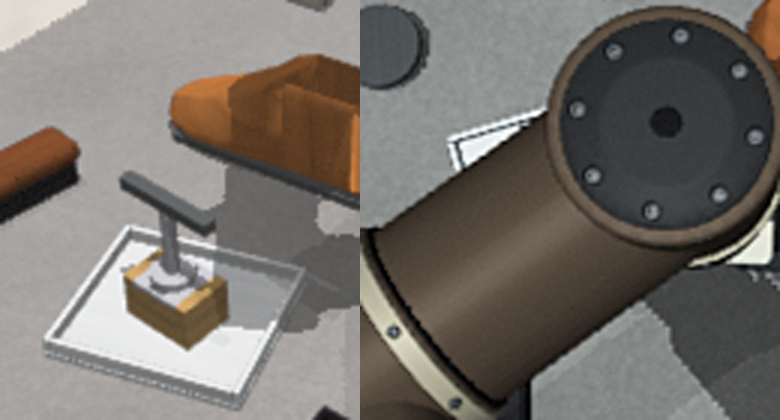

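View pics/f1s.png

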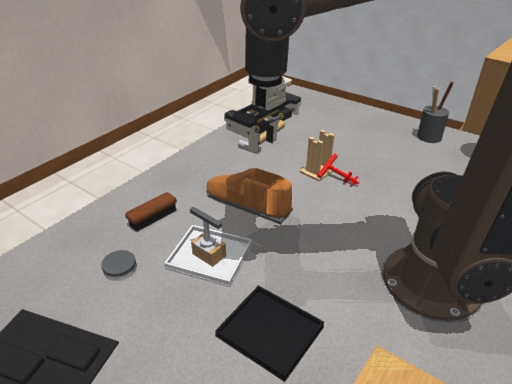

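```bash
python3 - <<'E'
from h import *;import cv2
s=cv2.imread("pics/f1s.png");cv2.imwrite("pics/f2.png",cv2.resize(s[200:275,170:250],None,fx=8,fy=8,interpolation=2))
E
```

```text
(no output)
```

View pics/f2.png

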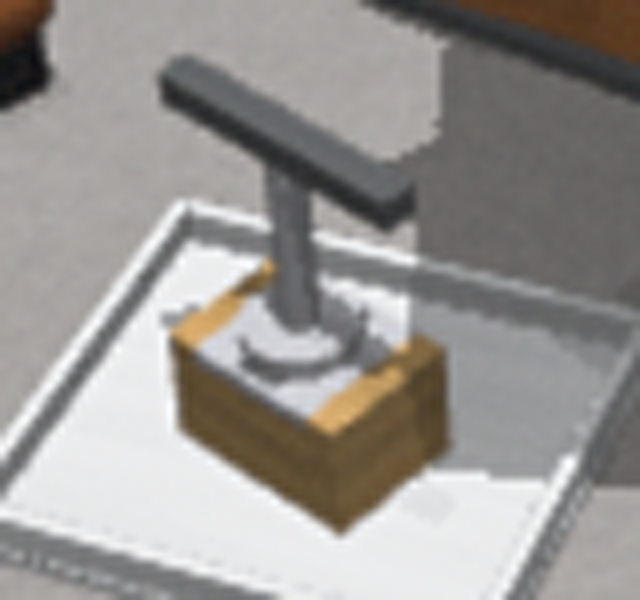

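```bash
python3 - <<'E'
from h import *
def d(a,b,z):
    A,B=[onz("side",p,z) for p in crop((170,200),8,[a,b])];v=B-A;print(A.round(3),B.round(3),np.hypot(*v[:2]).round(4),np.degrees(np.arctan2(v[1],v[0])))
d((163,80),(388,205),.135)   # bar top near edge
d((190,58),(410,182),.140)
d((172,342),(332,433),.051)
d((182,432),(342,533),.006)
E
```

```text
[0.549 0.262 0.135] [0.453 0.266 0.135] 0.096 177.49300350456548
[0.545 0.253 0.14 ] [0.451 0.258 0.14 ] 0.0946 176.77308786600784
[0.533 0.286 0.051] [0.464 0.287 0.051] 0.0687 179.21345805206735
[0.537 0.283 0.006] [0.464 0.286 0.006] 0.0727 177.29086917111624
```

```bash
python3 -c "
from plant import close_job;print(close_job())"
```

```text
the job is handed in; nothing more can be done
None
```

I handed the job in at about 17.5 s. The block stands upright in the aluminium tray with the puller still screwed in, and the gripper is open and clear of everything.

**What I did:** I gripped the puller's bar, lifted it out of the stand and lowered it into the block's slot until the lugs rested. I then turned it clockwise about 90° until the torque rose to 0.8 N m, having sunk about 4.8 mm. I drew the block straight up, lowered it to the tray floor, let go and backed off.

**Last checks:**
- The side picture shows the block and puller upright near the middle of the tray. The bar is parallel to the block's long side within about 2°.
- The last's pocket is empty. The brush and tin look untouched. The hammer was partly hidden behind the gripper in the last side picture, but nothing went near it.
- The tray contact height matched what I expected, to within 0.1 mm. The highest wrist force I saw was about 12 N.

**What disagreed:**
- **Fingertip height:** In the pictures the fingertips sat about 40 mm higher than the reported tool position. I set the grasp height from the pictures, and it held.
- **Screw stop:** The torque came up only after about 97–102° of turn, not 90°. I took the extra to be play of the block in its pocket and some slip of the bar in the grip. I eased back about 3° before lifting.
- **Red look-alike:** It stood on its nose in the first picture and lay on its side by the stand soon after. I did not reach for it, and I saw no contact force. It was already leaning, so it probably fell by itself, but I did not see it fall.

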